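# Fit the spindle to the spool stand and load the brown thread

### The job

The spool stand is missing its second spindle: take the steel spindle from the wooden block, lean it a good ten to twenty degrees so that the edge of its foot goes into the empty brass socket first, then straighten it and slide it fully home, feeling your way and never forcing it. Then lower the spool of brown thread over the spindle until it sits on the brass flange. Leave the other spools and the things lying about where they are.

Things in the scene. Friction and masses are not known exactly. Their poses are not given: they have to be found in the camera images.
- stand: brown wooden spool stand, 110 (x) x 210 (y) x 40 mm high, immovable. Two brass flange sockets, 56 mm square, flange tops 42 mm above the table, at x = 0, y = -52 mm (empty) and y = +52 mm (in use: a fitted spindle with a rust-red spool, top 115 mm above the table). The flanges are screwed tight through slots: see socket. Origin: centre of the underside; z up.
- socket (a point): nominal centre of the empty socket's mouth at the flange's top, axes as the stand's. The true bore may sit up to 2.5 mm off it along x and along y, which this pose does not show: feel for it. Bore: vertical, 16.5 mm wide, 32 mm deep, blind, flat-bottomed, sharp-rimmed, rigid brass that does not shift: a firmly held spindle pressed on it builds up several newtons per millimetre.
- spindle: loose polished steel spindle, 16.0 mm diameter, 105 mm long, about 110 g, square-edged flat foot, black cap of the same diameter on the top 6 mm. It starts upright in the wooden block; fully home, 73 mm of it stands above the flange. Origin: centre of the foot's flat face; z along the rod towards the black cap.
- foot (a point): the centre of the flat face of the spindle's foot (same place and axes as the spindle's origin).
- block: light wooden tool block, fixed, 70 (x) x 130 (y) x 35 mm high. The spindle stands in its 18 mm wide, 20 mm deep hole at x = 0, y = +35 mm; three fixed felting-needle handles stand in the other half, y = -18 to -57 mm, tops 80 mm above the table. Origin: centre of the underside; z up.
- spool_brown: a wooden thread spool with dark brown thread and a dark brown end label, 50 mm diameter, 55 mm tall, 21 mm through bore, about 90 g, standing on the table. Origin: centre of its underside; z is its axis, up. This is the one to load; with the spindle home it sits 42 mm above the table on the flange, with 2.5 mm of play all round.
- spool_ivory: a wooden thread spool with ivory thread and a ivory end label, 50 mm diameter, 55 mm tall, 21 mm through bore, about 90 g, standing on the table. Origin: centre of its underside; z is its axis, up. To be left alone.
- spool_teal: a wooden thread spool with teal thread and a teal end label, 50 mm diameter, 55 mm tall, 21 mm through bore, about 90 g, standing on the table. Origin: centre of its underside; z is its axis, up. To be left alone.
- awl: an awl lying on the table, wooden handle 54 mm long and 23 mm thick with a 58 mm thin steel point. To be left alone. Origin: on the table under the handle's butt; x towards the point.
- needle_tube: a clear needle tube with a blue cap, 71 mm long, 17 mm thick, lying on the table. To be left alone. Origin: on the table 35 mm from its closed end; x towards the cap.
- pin_jar: a small clear jar of 52 mm diameter and 65 mm height with a white lid, on the table. To be left alone. Origin: centre of its underside.
Things that resemble listed ones, but are neither listed nor needed, are in the scene too. Leave any purple look-alike of the spool_brown alone.

How it is judged:
On the way, in this order (a step that is already met when the one before it is completed fails the run):
1. the spindle leans by over 0.12 rad with the edge of its foot inside the empty socket: the middle of the foot is no more than 0.5 mm above the flange's top and within 14 mm of the nominal centre (angle between spindle's own z axis and vertical above 0.12 rad and z of foot in the frame of socket below 0.0005 m and horizontal distance between foot and socket below 0.014 m), for 0.1 s.
2. the spindle is upright and home: its foot at least 30 mm down the 32 mm bore (z of foot in the frame of socket below -0.03 m and horizontal distance between foot and socket below 0.005 m and angle between spindle's own z axis and vertical below 0.05 rad), for 0.2 s.
At the end, for the whole second after the job is handed in: The spindle stands upright (within 0.05 rad) in the empty socket, its foot over 30 mm below the flange top and within 5 mm of the nominal centre; the brown spool is round it, flat on the flange (within 3 mm, 0.06 rad), within 6 mm of its axis; both at rest (all of step 2 and z of spool_brown in the frame of socket between -0.003 and 0.003 m and horizontal distance between spool_brown and foot below 0.006 m and angle between spool_brown's own z axis and vertical below 0.06 rad and linear speed of each of spool_brown, spindle below 0.02 m/s); the robot touches nothing.
It fails at once if the spindle is forced: it presses on the stand with over 25 N (contact force between spindle and stand above 25 N).
It fails at once if the spool is dropped or jammed down: it presses on the stand with over 80 N (contact force between spool_brown and stand above 80 N).
It fails at once if another spool, the awl, the needle tube or the jar is shifted by over 20 mm (distance of any of spool_ivory, spool_teal, awl, needle_tube, pin_jar from where it was at the start of the episode above 0.02 m).
It also fails if it takes over 72 s, if anything falls off the work surface, if the arm or the gripper's body presses on something with over 40 N, if the wrist force passes 120 N, or if a joint passes its speed limit or range.

### The arm

A 6-joint arm with a two-finger parallel gripper is mounted at the origin on the work surface. World frame = base frame: x ahead of the robot, y to its left, z up, the work surface at z = 0. Lengths are in m, angles in rad, forces in N, time in s.
With the tool pointing down it reaches from about 0.35 to 0.975 m from the base axis. Payload 4.9 kg.
Tool frame: the origin (TCP) lies midway between the tips of the shut fingers; the grasp point (between the pads) lies 19 mm behind it; z points along the fingers, y is the line along which they close (so a half turn about z gives the same grasp; the last joint's range is limited). The gripper opens to 85 mm and grips with 20 to 120 N. Pads are 22 mm wide; open, the fingers measure 114 mm over their backs; the gripper's body (76 mm by 85 mm) begins 54 mm behind the grasp point. The pads swing forward as they close: fully open they stand 13 mm farther back than shut.
Start: joints at [1.227, 0.053, 1.613, -0, 1.476, -0.119], TCP at [0.139, 0.609, 0.231] pointing down, gripper open.
Joint ranges: [-3.01, 3.01], [-1.01, 2.22], [0.06, 2.58], [-1.02, 4.17], [0.09, 2.62], [-3.14, 3.14]. Speed limits (rad/s): [2.57, 2.57, 3.14, 3.14, 3.14, 3.14].

### API

Orientations are given as a unit quaternion [w, x, y, z].
In Python, from plant import state, grab_frame, camera_info, job_done, spot_in, masks_of, pinpoint gives the robot as it stands.
- The arm moves only by the shell command python3 -m handwheel 'ROWS' [OPENING]. ROWS is JSON, a list that holds one entry, the list of rows, each a list of 6 numbers: the shift along the world's x, y, z in m, then the turn, a rotation vector about the world's x, y, z in degrees. In form: [[[tx, ty, tz, ax, ay, az], ...]]. A call has 1 to 20 rows; each row shifts and turns the commanded pose from where the row before left it; what a row does not reach is not made up. A row lasts 1/12 s, in which the tool goes at most 41.7 mm and 7.16 degrees, less where a joint would pass 70% of its speed; a pose out of reach is approached as far as the arm can. A call is refused whole if a number of a shift passes 0.0417 or a number of a turn 7.16, either way. A call with a gripper value outside its range is refused whole. OPENING is the opening, from 0 (shut) to 1 (fully open), set as the call begins (- or left out, the last holds). The fingers move at their own pace and stop on an object; the grip force is fixed at half the most. Time passes only in rows, so rows that do not move let the fingers close. It gives the time, the measured TCP pose, the force, the opening and the grip force at its end, in the units of the state.
- state(): the state, without advancing time (a new reading comes with each control period).
- grab_frame(name): name is "scene" or "side" or "wrist"; returns (picture, depth): 480x640x3 uint8, blue, green, red; 480x640 float32, m along the optical axis (not along the pixel's ray), 0 where there is no reading.
- camera_info(name): a dict with "fx", "fy", "cx", "cy" (pixels), "T" (4x4, takes a point from camera to world coordinates). Camera axes: x right, y up, looking along -z (the intrinsics and any distortion apply to the point x, -y, -z); pixel columns grow to the right and rows downward; lengths in m; the calibration is good to about 2 mm. A picture is of the moment at which its call begins: read the wrist's pose just before it. camera_info takes no time and is no camera call; for the wrist camera it gives the pose at the moment of the call.
- job_done(): hands the job in; it is judged then, once.
Trained networks look in the newest picture that a camera, given by its name, has taken for a name from the list of things; names that differ only in an ending like _2 or _b are one class to them, and where a whole thing is asked for, a point or a joint stands for the part that bears it (a point fixed in the world has none). Each returns a list of dicts, best first, with "conf" (0 to 1); they miss things now and then, are a little off and sometimes report something else, mostly with a low value. They report only what shows in the picture. A call takes as long as a camera call. They do not tell look-alikes from the thing itself.
- spot_in(camera, thing): "box" ([left, top, width, height] in pixels, round what is visible of it).
- masks_of(camera, thing): "region" (480x640 bool, what is visible of it) and "box" ([left, top, width, height] in pixels, round what is visible of it).
- pinpoint(camera, thing): "position" ([column, row] in pixels: a listed point, or the origin of a listed thing).
The state is a dict: "time": time; "joint_pos": joint angles; "joint_vel": joint speeds; "joint_efforts": joint torques, N m; "tool_pos": TCP position; "tool_rot": TCP orientation; "contact_force": force on the tool from outside, world axes, zero at the start; "ft_torque": the same for the moment, N m; "gripper_width": opening from 0.0 (shut) to 1.0 (fully open); "grasp_force": force on a finger pad.
Only numpy, scipy, OpenCV 4.12 (cv2) and the standard library are available. Lean on these libraries where they do the work, as an engineer would, in place of code of your own. Each camera call takes 0.05 s, during which the arm holds its last target. There are 200 camera calls.

## Working session

There is one attempt and no reset: what is moved stays moved. The work goes in short steps, Python scripts to look and compute and a shell command to move; the robot and the scene stay as the last step left them, time stands still between calls to the robot, and variables do not carry over. Pictures are saved under pics/ and viewed, at most 10 in all, crops included, and the job is handed in when it is done.

```bash
mkdir -p pics; ls
cat > h.py <<'E'
import numpy as np, cv2
from plant import *
from scipy.spatial.transform import Rotation as R
def ray(cam,px,ci=None):
    ci=ci or camera_info(cam); T=np.array(ci["T"])
    d=np.array([(px[0]-ci["cx"])/ci["fx"],-(px[1]-ci["cy"])/ci["fy"],-1.0])
    return T[:3,3],T[:3,:3]@d
def atz(cam,px,z,ci=None):
    o,d=ray(cam,px,ci); return o+d*(z-o[2])/d[2]
def cloud(depth,ci):
    T=np.array(ci["T"]); v,u=np.mgrid[:480,:640]
    P=np.stack([(u-ci["cx"])/ci["fx"]*depth,-(v-ci["cy"])/ci["fy"]*depth,-depth],-1)
    return P@T[:3,:3].T+T[:3,3]
E
python3 - <<'E'
from h import *
for c in ["scene","side"]:
    im,d=grab_frame(c); cv2.imwrite(f"pics/{c}0.png",im); np.save(f"{c}0.npy",d)
    ci=camera_info(c); print(c,{k:(np.round(v,3).tolist()) for k,v in ci.items()})
    for t in ["stand","socket","spindle","foot","block","spool_brown"]:
        for r in pinpoint(c,t)[:4]: print(t,np.round(r["position"],1),round(r["conf"],2))
print(state())
E
```

```text
pics
scene {'fx': 555.821, 'fy': 555.821, 'cx': 320.46, 'cy': 231.333, 'T': [[0.015, -0.608, 0.794, 1.26], [1.0, 0.008, -0.013, -0.073], [0.002, 0.794, 0.608, 0.605], [0.0, 0.0, 0.0, 1.0]]}
stand [472.1 276.6] 0.92
stand [355.1 207.4] 0.43
socket [441.8 247.6] 0.61
spindle [342.9 225.1] 0.92
foot [345.6 226. ] 0.83
foot [356.8 208.6] 0.31
block [323.6 236.7] 0.81
spool_brown [219.4 229.5] 0.97
spool_brown [219.2 255.2] 0.62
side {'fx': 500.807, 'fy': 500.807, 'cx': 318.674, 'cy': 240.064, 'T': [[-0.978, 0.137, -0.154, 0.42], [-0.205, -0.565, 0.799, 0.671], [0.022, 0.814, 0.581, 0.59], [0.0, 0.0, 0.0, 1.0]]}
stand [269.1 359.5] 0.73
stand [198.3 289.3] 0.35
socket [287.6 318.5] 0.59
socket [360.9 275.7] 0.24
spindle [360.8 275.5] 0.82
foot [364.3 280. ] 0.75
block [358.8 272.7] 0.72
spool_brown [342.2 217.6] 0.83
spool_brown [384.2 222.1] 0.57
{'time': 0.7, 'joint_pos': array([ 1.22699971e+00,  5.26533128e-02,  1.61291144e+00, -2.85027016e-05,
        1.47603071e+00, -1.19014028e-01]), 'joint_vel': array([-5.99124889e-04, -1.57602710e-04,  1.69652662e-05, -4.34011682e-04,
        7.97281868e-04, -1.26976119e-03]), 'joint_efforts': array([-1.81846153e-03, -3.93566215e+01, -3.70359492e+01, -2.28881604e-04,
        6.43272433e-04, -1.61490550e-05]), 'tool_pos': array([0.13931379, 0.60924183, 0.2313257 ]), 'tool_rot': array([ 1.34876544e-05,  1.12153487e-01,  9.93690895e-01, -4.61863114e-06]), 'contact_force': array([ 0.26638639, -0.96827436, -0.58264213]), 'ft_torque': array([-0.03676202, -0.01992788, -0.02853956]), 'grasp_force': 0.0, 'gripper_width': 0.9986708750207606}
```

View pics/scene0.png

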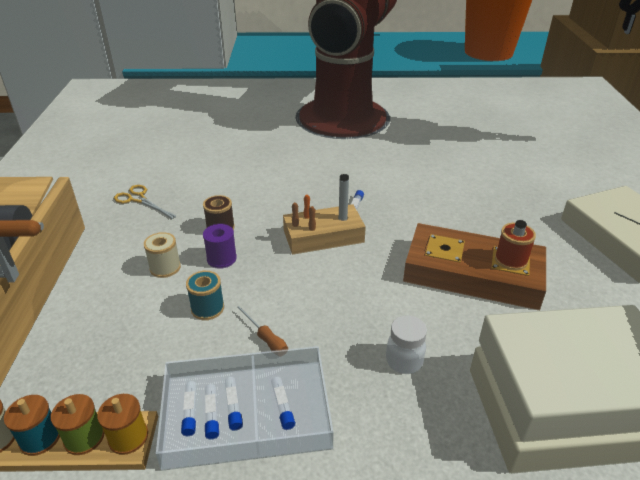

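View pics/side0.png

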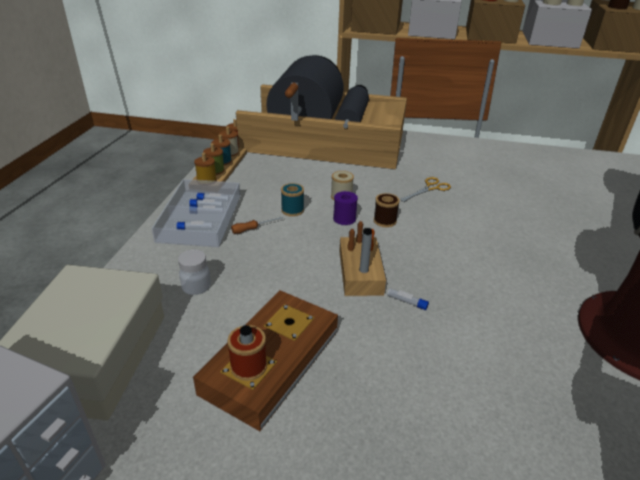

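The scene view shows the brown spool at (219,213), purple look-alike at (220,246), ivory (161,255), teal (205,295). The spindle is at (343,198) in the block, and the empty socket at (445,248) on the stand. In the side view, the brown spool is at (386,210), purple (345,208), and the socket (290,321). The one to load is the brown spool with wooden ends; I'll confirm it in a crop.

Run:
```python
from h import *
im=cv2.imread("pics/scene0.png"); s=cv2.imread("pics/side0.png")
a=cv2.resize(im[180:330,130:250],None,fx=3,fy=3); b=cv2.resize(s[170:260,300:420],None,fx=3.2,fy=3.2)
c=np.zeros((450,800,3),np.uint8); c[:450,:360]=a; c[:288,380:764]=b; cv2.imwrite("pics/crop.png",c)
from collections import OrderedDict
for cam in ["scene","side"]:
    ci=camera_info(cam); grab_frame(cam); d=np.load(f"{cam}0.npy"); P=cloud(d,ci)
    print(cam,"table z",np.median(P[...,2][(abs(P[...,2])<.01)&(d>0)]))
    for t in ["stand","block","spindle","spool_brown"]:
        for m in masks_of(cam,t)[:3]:
            Q=P[m["region"]&(d>0)]
            # top layer
            h={"stand":.040,"block":.035,"spindle":.12,"spool_brown":.055}[t]
            tol=.0035 if t!="spindle" else .1
            q=Q[abs(Q[:,2]-h)<tol]
            if len(q)<10: print(t,m["conf"],m["box"],"few");continue
            r=cv2.minAreaRect(q[:,:2].astype(np.float32)*1000)
            print(t,round(m["conf"],2),m["box"],"rect",np.round(r[0],1),np.round(r[1],1),round(r[2],1),"mean",np.round(q.mean(0)*1000,1),"zmax",np.round(np.percentile(Q[:,2],99)*1000))
    if cam=="scene":
        print("sock",atz(cam,[441.8,247.6],.042), "spindle foot",atz(cam,[345,226],.015),"spool",atz(cam,[219.4,229.5],0),"stand",atz(cam,[472.1,276.6],0),"block",atz(cam,[323.6,236.7],0))
    else:
        print("sock",atz(cam,[287.6,318.5],.042), "spindle foot",atz(cam,[362,277],.015),"spool",atz(cam,[384.2,222.1],0),"stand",atz(cam,[269.1,359.5],0),"block",atz(cam,[358.8,272.7],0))
```

```text
scene table z -0.0022140110176781524
stand 0.73 [403.0, 220.8, 140.5, 88.3] rect [582.7 186. ] [209.2 114. ] 71.4 mean [587.9 178.2  38.4] zmax 105.0
block 0.85 [281.3, 198.4, 83.9, 57.3] rect [482.7 -55.6] [ 74.7 130.7] 13.9 mean [486.8 -56.1  33. ] zmax 75.0
spool_brown 0.95 [201.8, 222.9, 37.3, 45.1] rect [ 540.4 -228.1] [49.6 50. ] 48.2 mean [ 541.5 -228.3   53.1] zmax 55.0
spool_brown 0.85 [202.7, 194.1, 30.4, 32.8] rect [ 455.9 -241.1] [48.8 49.2] 30.0 mean [ 455.9 -241.6   53. ] zmax 55.0
spool_brown 0.54 [281.6, 197.0, 87.4, 59.3] rect [487.8 -85.1] [39.4 34.8] 66.0 mean [492.8 -88.4  54.8] zmax 76.0
sock [0.56995462 0.13272656 0.042     ] spindle foot [ 0.47440429 -0.01728251  0.015     ] spool [ 0.46213291 -0.24210059  0.        ] stand [0.59334349 0.18319049 0.        ] block [ 0.48546359 -0.05526253  0.        ]
side table z 7.136864487550243e-05
stand 0.77 [190.1, 289.1, 148.0, 140.2] rect [581.5 186.1] [212.9 112.2] 71.0 mean [577.1 196.   40.4] zmax 110.0
block 0.7 [385.0, 289.9, 47.0, 20.1] few
block 0.69 [338.7, 221.5, 45.5, 75.8] rect [480. -55.] [ 70.9 132.3] 13.9 mean [479.2 -39.5  35.1] zmax 77.0
spindle 0.91 [359.8, 224.2, 15.1, 51.3] rect [473.6 -53.9] [18.6 86.2] 4.9 mean [471.6 -20.6  78.9] zmax 121.0
spool_brown 0.79 [332.0, 191.2, 24.1, 35.3] rect [ 539.3 -226.9] [48.9 50.8] 38.9 mean [ 539.3 -226.2   55. ] zmax 57.0
spool_brown 0.74 [355.9, 229.2, 14.8, 43.1] rect [472.3 -17.1] [ 8.9 14.9] 89.1 mean [472.  -16.7  55.3] zmax 121.0
spool_brown 0.67 [371.0, 193.0, 27.0, 34.9] rect [ 453.2 -240.6] [46.2 51.2] 6.0 mean [ 452.9 -238.9   55. ] zmax 57.0
sock [0.56947042 0.13212116 0.042     ] spindle foot [ 0.47366872 -0.02655177  0.015     ] spool [ 0.45363736 -0.23869511  0.        ] stand [0.58587958 0.18198316 0.        ] block [ 0.48259215 -0.05580548  0.        ]
```

View pics/crop.png

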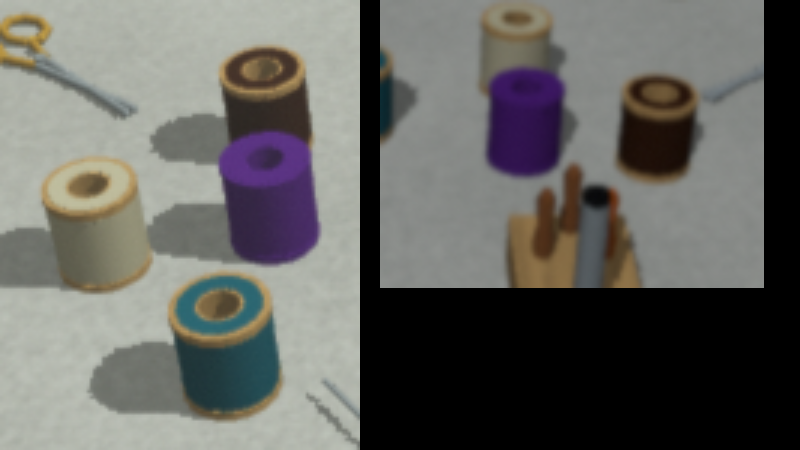

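Brown is confirmed as the dark thread with wooden ends; purple is the look-alike. I'll hover over the socket first for a close wrist view.

```bash
python3 -m handwheel '[[[0.0268,-0.0297,0,0,0,-0.36],[0.0268,-0.0297,0,0,0,-0.36],[0.0268,-0.0297,0,0,0,-0.36],[0.0268,-0.0297,0,0,0,-0.36],[0.0268,-0.0297,0,0,0,-0.36],[0.0268,-0.0297,0,0,0,-0.36],[0.0268,-0.0297,0,0,0,-0.36],[0.0268,-0.0297,0,0,0,-0.36],[0.0268,-0.0297,0,0,0,-0.36],[0.0268,-0.0297,0,0,0,-0.36],[0.0268,-0.0297,0,0,0,-0.36],[0.0268,-0.0297,0,0,0,-0.36],[0.0268,-0.0297,0,0,0,-0.36],[0.0268,-0.0297,0,0,0,-0.36],[0.0268,-0.0297,0,0,0,-0.36],[0.0268,-0.0297,0,0,0,-0.36],[0,0,0,0,0,0],[0,0,0,0,0,0]]]' 0.5
python3 - <<'E'
from h import *
s=state(); print(s["time"],s["tool_pos"],R.from_quat(s["tool_rot"],scalar_first=True).as_matrix().round(3).tolist())
im,d=grab_frame("wrist"); ci=camera_info("wrist"); cv2.imwrite("pics/w1.png",im); np.save("w1.npy",d)
import pickle; pickle.dump(ci,open("w1.pkl","wb"))
T=np.array(ci["T"]); print(T.round(3).tolist(),ci["fx"])
for r in pinpoint("wrist","socket"): print("sock",r, atz("wrist",r["position"],.042,ci))
P=cloud(d,ci); hsv=cv2.cvtColor(im,cv2.COLOR_BGR2HSV)
for m in masks_of("wrist","stand")[:2]:
    q=P[m["region"]&(d>0)]; print(m["conf"],m["box"]); q=q[abs(q[:,2]-.04)<.006]; print(len(q), cv2.minAreaRect((q[:,:2]*1000).astype(np.float32)), np.median(q[:,2]))
E
```

```text
time: 2.7
tool_pos: [0.569, 0.1324, 0.2311]
tool_rot: [-0.0, 0.164, 0.987, 0.0]
contact_force: [-0.2, 1.1, 0.1]
gripper_width: 0.502
grasp_force: 0.0
2.7 [0.56904465 0.13236006 0.23106964] [[-0.946, 0.323, -0.001], [0.323, 0.946, 0.0], [0.001, -0.0, -1.0]]
[[0.32, -0.906, -0.277, 0.497], [0.947, 0.306, 0.094, 0.158], [0.0, -0.293, 0.956, 0.374], [0.0, 0.0, 0.0, 1.0]] 411.5038869777611
sock {'position': [332.9, 207.2], 'conf': 0.93} [0.56454077 0.14009657 0.042     ]
sock {'position': [100.1, 180.9], 'conf': 0.47} [ 0.48404093 -0.03059677  0.042     ]
0.97 [265.3, 134.9, 265.8, 134.4]
27984 ((580.85498046875, 188.3290557861328), (210.79464721679688, 110.57852935791016), 71.46198272705078) 0.04043408183849759
```

View pics/w1.png

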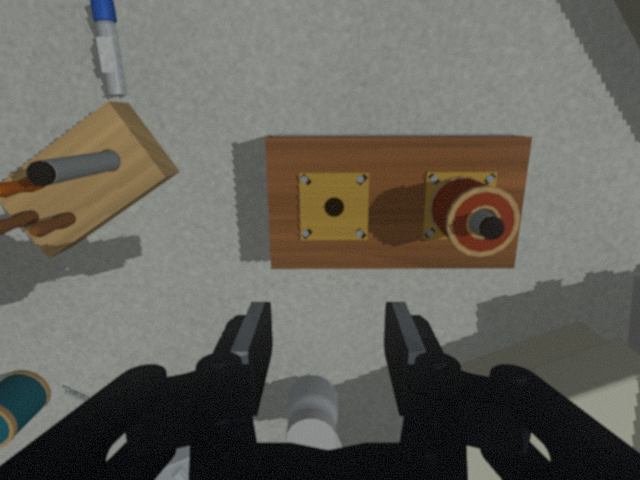

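The wrist view shows the bore as a dark disc at (334,207) on the flange, the fitted spool at (483,220), and the spindle at left with its cap at (41,173). Next I'll measure the bore centre and spindle.

```bash
cat > hole.py <<'E'
from h import *
def hole(im,ci,guess,r=16,z=.042):
    g=im.max(2); u,v=int(guess[0]),int(guess[1]); w=np.zeros_like(g); w[v-r:v+r,u-r:u+r]=1
    m=((g<70)&(w>0)).astype(np.uint8); n,l,st,c=cv2.connectedComponentsWithStats(m)
    k=1+np.argmax(st[1:,4]); cs,_=cv2.findContours((l==k).astype(np.uint8),0,1)
    return c[k],st[k],atz("wrist",c[k],z,ci)
E
python3 - <<'E'
from hole import *; import pickle
im=cv2.imread("pics/w1.png"); ci=pickle.load(open("w1.pkl","rb")); d=np.load("w1.npy")
print(hole(im,ci,(334,207)))
hsv=cv2.cvtColor(im,cv2.COLOR_BGR2HSV); m=((hsv[...,0]>15)&(hsv[...,0]<35)&(hsv[...,1]>130)&(hsv[...,2]>110)).astype(np.uint8)
m[:, :280]=0; m[:,390:]=0
cs,_=cv2.findContours(m,0,1); c=max(cs,key=cv2.contourArea)
p=np.array([atz("wrist",q[0],.042,ci)[:2]*1000 for q in c],np.float32); print("flange",cv2.minAreaRect(p))
# spindle cap top centre by dark cap
for cap in [(41,173)]: print("cap", atz("wrist",cap,.12,ci))
P=cloud(d,ci); q=P[(P[...,2]>.117)&(P[...,2]<.125)&(abs(P[...,0]-.4725)<.03)&(abs(P[...,1]+.02)<.03)]
print(len(q),q.mean(0), cv2.minEnclosingCircle((q[:,:2]*1000).astype(np.float32)))
print(atz("scene",[344,178],.12))
E
```

```text
(array([333.79400749, 206.53183521]), array([325, 198,  19,  18, 267], dtype=int32), array([0.56424671, 0.14096788, 0.042     ]))
flange ((564.5762939453125, 141.15097045898438), (57.04343032836914, 56.73069763183594), 71.30654907226562)
cap [ 0.47115012 -0.01813311  0.12      ]
568 [ 0.47127851 -0.01954611  0.11968518] ((471.19549560546875, -20.347671508789062), 8.251273155212402)
[ 0.48299407 -0.02235147  0.12      ]
```

```bash
python3 -m handwheel '[[[-0.0194,-0.0305,0,0,0,0],[-0.0194,-0.0305,0,0,0,0],[-0.0194,-0.0305,0,0,0,0],[-0.0194,-0.0305,0,0,0,0],[-0.0194,-0.0305,0,0,0,0],[0,0,-0.02,0,0,0],[0,0,-0.03,0,0,0],[0,0,-0.03,0,0,0],[0,0,-0.03,0,0,0],[0,0,-0.02,0,0,0],[0,0,-0.014,0,0,0],[0,0,-0.013,0,0,0],[0,0,0,0,0,0],[0,0,0,0,0,0]]]' 0.5
python3 -m handwheel '[[[0,0,0,0,0,0],[0,0,0,0,0,0],[0,0,0,0,0,0],[0,0,0,0,0,0],[0,0,0,0,0,0],[0,0,0,0,0,0]]]' 0
```

```text
time: 4.02
tool_pos: [0.4703, -0.0173, 0.0739]
tool_rot: [-0.001, 0.161, 0.987, 0.0]
contact_force: [0.7, -0.5, -0.1]
gripper_width: 0.503
grasp_force: 0.0
time: 4.52
tool_pos: [0.4718, -0.0196, 0.0759]
tool_rot: [0.001, 0.162, 0.987, -0.001]
contact_force: [-2.2, -3.8, 5.9]
gripper_width: 0.174
grasp_force: 58.1
```

```bash
python3 -m handwheel '[[[0,0,0.01,0,0,0],[0,0,0.025,0,0,0],[0,0,0.03,0,0,0],[0,0,0.02,0,0,0],[0.0169,0.0275,0,0,0,0],[0.0169,0.0275,0,0,0,0],[0.0169,0.0275,0,0,0,0],[0.0169,0.0275,0,0,0,0],[0.0169,0.0275,0,0,0,0],[0,0,-0.022,0,0,0],[0,0,-0.021,0,0,0],[0,0,0,0,0,0],[0,0,0,0,0,0],[0,0,0,0,0,0],[0,0,0,0,0,0]]]' 0
cat > look.py <<'E'
import sys,pickle
from hole import *
n=sys.argv[1]; s=state(); ci=camera_info("wrist"); im,d=grab_frame("wrist"); cv2.imwrite(f"pics/{n}.png",im); np.save(n+".npy",d); pickle.dump(ci,open(n+".pkl","wb"))
print(s["time"],s["tool_pos"].round(4),s["contact_force"].round(1),s["gripper_width"])
print(R.from_quat(s["tool_rot"],scalar_first=True).as_matrix().round(3).tolist())
for t in ["foot","socket","spindle"]: 
    for r in pinpoint("wrist",t)[:2]: print(t,r)
E
python3 look.py w2
```

```text
time: 5.77
tool_pos: [0.5566, 0.119, 0.1183]
tool_rot: [0.001, 0.162, 0.987, 0.001]
contact_force: [0.4, 0.3, -1.0]
gripper_width: 0.172
grasp_force: 58.6
5.7667 [0.5566 0.119  0.1183] [ 0.4  0.3 -1. ] 0.17238221830474418
[[-0.947, 0.32, 0.003], [0.32, 0.947, 0.001], [-0.003, 0.002, -1.0]]
socket {'position': [365.6, 260.0], 'conf': 0.95}
spindle {'position': [327.3, 269.0], 'conf': 0.63}
```

View pics/w2.png

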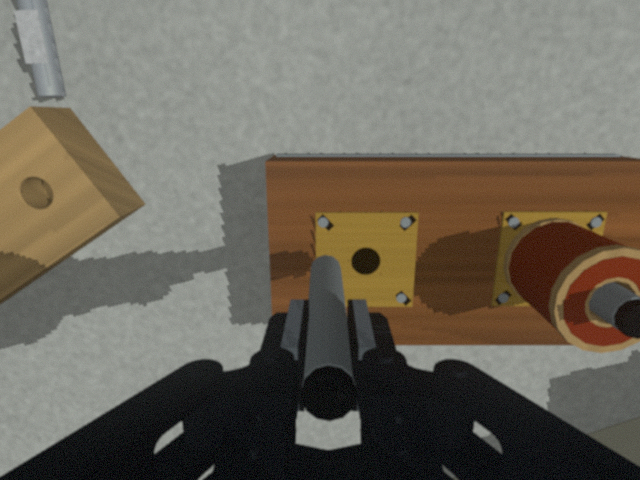

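The held spindle's foot end is at about (327,257), and the bore is clearly visible at (366,261), about 40 px to its right. I'll compute the offset in millimetres.

Run:
```python
from hole import *; import pickle
n="w2"; im=cv2.imread(f"pics/{n}.png"); ci=pickle.load(open(n+".pkl","rb"))
c,st,H=hole(im,ci,(366,261),22); print(c,st,H)
hsv=cv2.cvtColor(im,cv2.COLOR_BGR2HSV)
m=((hsv[...,1]<60)).astype(np.uint8)
for v in [254,256,258,260,264,270,276,282,288]:
    u=np.where(m[v,300:352])[0]+300; print(v,u.min() if len(u) else 0,u.max() if len(u) else 0)
for v in range(250,264,1): print(v,im[v,328],end=" ")
# predicted projection of foot rim: given foot centre F, axis vertical
T=np.array(ci["T"])
def proj(p):
    q=T[:3,:3].T@(p-T[:3,3]); return ci["cx"]+ci["fx"]*q[0]/-q[2], ci["cy"]-ci["fy"]*q[1]/-q[2]
s=state(); t=s["tool_pos"]; Rm=R.from_quat(s["tool_rot"],scalar_first=True).as_matrix()
F=t+Rm[:,2]*.0606; print("\nF",F)
th=np.linspace(0,2*np.pi,72)
pts=np.array([proj(F+.008*(np.cos(a)*Rm[:,0]+np.sin(a)*Rm[:,1])) for a in th]); print("pred rim u",pts[:,0].min(),pts[:,0].max(),"v",pts[:,1].min(),pts[:,1].max())
```

```text
[365.26071429 260.65892857] [352 248  28  26 560] [0.56507507 0.13936553 0.042     ]
254 0 0
256 323 328
258 317 333
260 315 336
264 312 338
270 311 340
276 311 341
282 310 341
288 310 342
250 [ 55 118 144] 251 [ 60 120 146] 252 [ 55 115 144] 253 [ 49 114 140] 254 [ 56 112 136] 255 [ 71 104 123] 256 [78 92 92] 257 [79 81 75] 258 [73 75 69] 259 [78 80 76] 260 [75 78 73] 261 [78 77 79] 262 [77 79 76] 263 [76 82 76] 
F [0.55635286 0.11893373 0.05693862]
pred rim u 310.70949262959823 341.03611102447786 v 252.65119997291245 281.13925442788036
```

```bash
python3 -m handwheel '[[[0.0017,0.0025,0,2.84,-0.95,0],[0.0017,0.0025,0,2.84,-0.95,0],[0.0017,0.0025,0,2.84,-0.95,0],[0.0017,0.0025,0,2.84,-0.95,0],[0,0,-0.004,0,0,0],[0,0,-0.004,0,0,0],[0,0,-0.004,0,0,0],[0,0,0,0,0,0],[0,0,0,0,0,0],[0,0,0,0,0,0]]]' 0
cp look.py look2.py; python3 look.py w3
python3 - <<'E'
import cv2
im=cv2.imread("pics/w3.png"); cv2.imwrite("pics/w3c.png",cv2.resize(im[200:400,230:480],None,fx=3,fy=3))
E
```

```text
time: 6.8
tool_pos: [0.5624, 0.1294, 0.1043]
tool_rot: [0.017, 0.161, 0.981, 0.103]
contact_force: [1.2, -0.1, -0.3]
gripper_width: 0.172
grasp_force: 58.6
6.8 [0.5624 0.1294 0.1043] [ 1.2 -0.1 -0.3] 0.17195295651836898
[[-0.948, 0.312, 0.066], [0.319, 0.927, 0.197], [0.001, 0.207, -0.978]]
foot {'position': [329.1, 270.1], 'conf': 0.68}
socket {'position': [317.0, 264.5], 'conf': 0.84}
spindle {'position': [325.8, 268.2], 'conf': 0.87}
```

View pics/w3c.png

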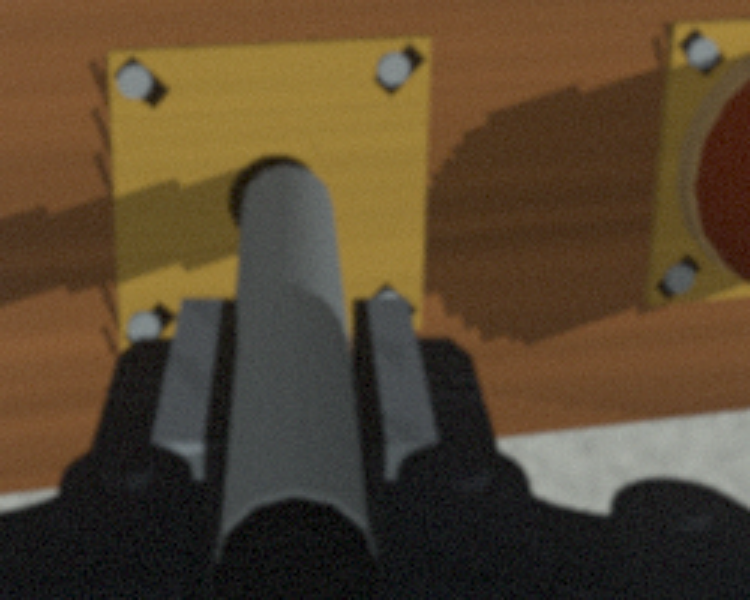

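Leaned 12°, the foot hangs over the bore: the dark crescent shows at the left and top of the foot, crop (240,190). The foot is about 1 mm short in stand +x, so I'll correct that and lower gently.

```bash
f(){ grep -E "tool_pos|contact" | tr '\n' ' '; echo; }
python3 -m handwheel '[[[0.00095,-0.0003,-0.001,0,0,0],[0,0,-0.001,0,0,0],[0,0,0,0,0,0],[0,0,0,0,0,0]]]' 0 | f
python3 -m handwheel '[[[0,0,-0.0005,0,0,0],[0,0,-0.0005,0,0,0],[0,0,0,0,0,0]]]' 0 | f
python3 -m handwheel '[[[0,0,-0.0005,0,0,0],[0,0,0,0,0,0],[0,0,0,0,0,0]]]' 0 | f
python3 -m handwheel '[[[0,0,-0.0005,0,0,0],[0,0,0,0,0,0],[0,0,0,0,0,0]]]' 0 | f
```

```text
tool_pos: [0.5635, 0.1287, 0.1024] contact_force: [0.6, 0.3, -0.7] 
tool_pos: [0.5636, 0.1289, 0.1018] contact_force: [-1.3, 0.4, 1.5] 
tool_pos: [0.5638, 0.1289, 0.1015] contact_force: [-1.0, 0.3, 4.0] 
tool_pos: [0.5639, 0.1288, 0.1013] contact_force: [-1.8, -1.1, 6.8]
```

```bash
f(){ grep -E "tool_pos|contact" | tr '\n' ' '; echo; }
for i in 1 2 3 4 5; do python3 -m handwheel '[[[-0.00038,0.00013,0,0,0,0],[0,0,0,0,0,0],[0,0,0,0,0,0]]]' 0 | f; done
```

```text
tool_pos: [0.5637, 0.1289, 0.1013] contact_force: [-1.0, -0.1, 6.7] 
tool_pos: [0.5635, 0.129, 0.1014] contact_force: [-0.2, -0.6, 5.6] 
tool_pos: [0.5632, 0.1291, 0.1013] contact_force: [0.1, -0.5, 4.9] 
tool_pos: [0.5619, 0.1292, 0.1002] contact_force: [1.3, -0.7, 3.0] 
tool_pos: [0.5615, 0.1293, 0.1001] contact_force: [0.5, -1.3, 2.3]
```

It dropped about 1.2 mm and the force fell, so the edge has gone in. I'll press a little further and feel both ways.

```bash
f(){ grep -E "tool_pos|contact" | tr '\n' ' '; echo; }
python3 -m handwheel '[[[0,0,-0.0005,0,0,0],[0,0,0,0,0,0],[0,0,0,0,0,0]]]' 0 | f
python3 -m handwheel '[[[0,0,-0.0005,0,0,0],[0,0,0,0,0,0],[0,0,0,0,0,0]]]' 0 | f
for i in 1 2 ; do python3 -m handwheel '[[[-0.00038,0.00013,0,0,0,0],[0,0,0,0,0,0],[0,0,0,0,0,0]]]' 0 | f; done
for i in 1 2 ; do python3 -m handwheel '[[[-0.00016,-0.00047,0,0,0,0],[0,0,0,0,0,0],[0,0,0,0,0,0]]]' 0 | f; done
python3 -c "
from plant import *;print(state())"
```

```text
tool_pos: [0.5616, 0.1293, 0.1] contact_force: [-0.4, -1.3, 4.4] 
tool_pos: [0.5616, 0.1291, 0.0996] contact_force: [0.1, -1.9, 4.2] 
tool_pos: [0.5607, 0.1291, 0.0986] contact_force: [1.0, -2.9, 0.5] 
tool_pos: [0.5605, 0.1293, 0.0987] contact_force: [2.5, -4.3, -0.3] 
tool_pos: [0.5603, 0.1291, 0.0988] contact_force: [2.5, -2.7, -4.1] 
tool_pos: [0.5602, 0.1289, 0.0991] contact_force: [3.2, -2.1, -3.4] 
{'time': 10.8333, 'joint_pos': array([-7.31881896e-04, -5.00177202e-03,  1.91262730e+00,  2.15376790e-01,
        1.17560416e+00, -1.32353100e+00]), 'joint_vel': array([ 0.00151311, -0.00163379, -0.00099694, -0.00156633,  0.00329556,
        0.0026516 ]), 'joint_efforts': array([ 1.34431522e+00, -3.49815881e+01, -3.40362132e+01,  1.26336593e+00,
        7.68334698e-01,  1.22672132e-03]), 'tool_pos': array([0.56023427, 0.1289194 , 0.09910355]), 'tool_rot': array([0.01644833, 0.16108343, 0.98139609, 0.10316635]), 'contact_force': array([ 3.21711888, -2.07930386, -3.39828122]), 'ft_torque': array([-0.63392843, -0.59528068, -0.13496079]), 'grasp_force': 58.524067997932434, 'gripper_width': 0.17100606691085957}
```

```bash
f(){ grep -E "tool_pos|contact" | tr '\n' ' '; echo; }
python3 -m handwheel '[[[0.0004,-0.00013,0,0,0,0],[0,0,0,0,0,0]]]' 0 | f
python3 -m handwheel '[[[0.0006,0.0018,0.0002,-1.9,0.636,0],[0,0,0,0,0,0],[0,0,0,0,0,0]]]' 0 | f
python3 -m handwheel '[[[0.0006,0.0018,0.0002,-1.9,0.636,0],[0,0,0,0,0,0],[0,0,0,0,0,0]]]' 0 | f
python3 -c "
from plant import *;print(state()['tool_rot'],state()['ft_torque'])"
```

```text
tool_pos: [0.5605, 0.1288, 0.0992] contact_force: [1.6, -1.3, -2.5] 
tool_pos: [0.5614, 0.1308, 0.0999] contact_force: [0.5, -1.4, -0.0] 
tool_pos: [0.562, 0.1325, 0.1] contact_force: [0.7, -0.0, 0.5] 
[0.01112399 0.16120893 0.98442716 0.06921781] [-0.24182813 -0.19159815 -0.03013457]
```

```bash
f(){ grep -E "tool_pos|contact" | tr '\n' ' '; echo; }
python3 -m handwheel '[[[0.0006,0.0018,-0.0003,-1.9,0.636,0],[0,0,0,0,0,0],[0,0,0,0,0,0]]]' 0 | f
python3 -m handwheel '[[[0.0006,0.0018,0.0000,-1.9,0.636,0],[0,0,0,0,0,0],[0,0,0,0,0,0]]]' 0 | f
python3 -m handwheel '[[[0.0006,0.0018,0.0001,-1.9,0.636,0],[0,0,0,0,0,0],[0,0,0,0,0,0]]]' 0 | f
```

```text
tool_pos: [0.5626, 0.1342, 0.0995] contact_force: [0.8, -0.6, -0.7] 
tool_pos: [0.5632, 0.136, 0.0994] contact_force: [2.3, 0.4, -0.6] 
tool_pos: [0.5638, 0.1378, 0.0995] contact_force: [1.5, 2.2, -0.9]
```

```bash
f(){ grep -E "tool_pos|contact" | tr '\n' ' '; echo; }
python3 -m handwheel '[[[0.0008,0.0023,0.0001,-1.9,0.636,0],[0,0,0,0,0,0],[0,0,0,0,0,0]]]' 0 | f
python3 -m handwheel '[[[0,0,-0.0007,0,0,0],[0,0,0,0,0,0],[0,0,0,0,0,0]]]' 0 | f
python3 -c "
from plant import *;print(state()['tool_rot'],state()['ft_torque'])"
```

```text
tool_pos: [0.5645, 0.1399, 0.0995] contact_force: [1.4, 0.6, 0.4] 
tool_pos: [0.5645, 0.1397, 0.0989] contact_force: [1.4, 0.9, -0.2] 
[-8.80022080e-05  1.62120511e-01  9.86770961e-01 -6.05042922e-05] [ 0.11177877 -0.3624346  -0.01840441]
```

Upright with almost no force. I'll slide it down in steps and watch the force.

```bash
f(){ grep -E "tool_pos|contact" | tr '\n' ' '; echo; }
for i in 1 2 3 4; do python3 -m handwheel '[[[0,0,-0.001,0,0,0],[0,0,-0.001,0,0,0],[0,0,0,0,0,0]]]' 0 | f; done
```

```text
tool_pos: [0.5646, 0.1398, 0.0967] contact_force: [1.4, 0.2, -1.1] 
tool_pos: [0.5645, 0.1398, 0.0947] contact_force: [0.9, 1.0, -0.6] 
tool_pos: [0.5645, 0.1399, 0.0927] contact_force: [1.9, 0.3, -1.3] 
tool_pos: [0.5645, 0.1399, 0.0907] contact_force: [2.3, 0.3, -1.7]
```

```bash
f(){ grep -E "tool_pos|contact" | tr '\n' ' '; echo; }
python3 -m handwheel '[[[0.0003,0,-0.001,0,0,0],[0,0,-0.001,0,0,0],[0,0,-0.001,0,0,0],[0,0,0,0,0,0]]]' 0 | f
for i in 1 2 3; do python3 -m handwheel '[[[0,0,-0.001,0,0,0],[0,0,-0.001,0,0,0],[0,0,-0.001,0,0,0],[0,0,-0.001,0,0,0],[0,0,0,0,0,0]]]' 0 | f; done
```

```text
tool_pos: [0.5647, 0.1399, 0.0875] contact_force: [2.0, 0.5, -1.4] 
tool_pos: [0.5647, 0.1399, 0.0835] contact_force: [0.7, -1.1, -2.5] 
tool_pos: [0.5648, 0.1399, 0.0796] contact_force: [0.4, -1.1, -1.1] 
tool_pos: [0.5648, 0.1399, 0.0756] contact_force: [0.1, 0.2, -1.6]
```

```bash
f(){ grep -E "tool_pos|contact" | tr '\n' ' '; echo; }
python3 -m handwheel '[[[0,0,-0.001,0,0,0],[0,0,-0.001,0,0,0],[0,0,-0.001,0,0,0],[0,0,0,0,0,0]]]' 0 | f
for i in 1 2 3; do python3 -m handwheel '[[[0,0,-0.0008,0,0,0],[0,0,0,0,0,0]]]' 0 | f; done
```

```text
tool_pos: [0.5648, 0.1398, 0.0727] contact_force: [1.0, -0.7, -1.8] 
tool_pos: [0.5648, 0.1398, 0.072] contact_force: [0.5, 0.0, -1.1] 
tool_pos: [0.5648, 0.1399, 0.0712] contact_force: [-0.7, -1.2, -1.1] 
tool_pos: [0.565, 0.1399, 0.0708] contact_force: [-0.5, -0.5, 1.5]
```

It touches bottom at TCP z = 0.0709, so the spindle is home. I'll release, rise, check it, and go to the brown spool.

```bash
f(){ grep -E "tool_pos|contact" | tr '\n' ' '; echo; }
python3 -m handwheel '[[[0,0,-0.0003,0,0,0],[0,0,0,0,0,0],[0,0,0,0,0,0]]]' 0 | f
python3 -m handwheel '[[[0,0,0,0,0,0],[0,0,0,0,0,0],[0,0,0,0,0,0],[0,0,0,0,0,0],[0,0,0.01,0,0,0],[0,0,0.03,0,0,0],[0,0,0.04,0,0,0],[0,0,0.04,0,0,0],[0,0,0.01,0,0,0],[0,0,0,0,0,0],[0,0,0,0,0,0],[0,0,0,0,0,0]]]' 0.45 | f
cat > cap.py <<'E'
from h import *
import pickle,sys
n=sys.argv[1]; c=np.array([float(sys.argv[2]),float(sys.argv[3])]); z=float(sys.argv[4]); r=float(sys.argv[5])
s=state(); ci=camera_info("wrist"); im,d=grab_frame("wrist"); cv2.imwrite(f"pics/{n}.png",im); pickle.dump(ci,open(n+".pkl","wb")); np.save(n+".npy",d)
P=cloud(d,ci); k=(d>0)&(abs(P[...,2]-z)<.005)&(np.hypot(P[...,0]-c[0],P[...,1]-c[1])<r)
q=P[k]; print(s["time"],s["tool_pos"].round(4),len(q),q.mean(0).round(4) if len(q) else "", cv2.minEnclosingCircle((q[:,:2]*1000).astype(np.float32)) if len(q) else "", "colour",np.median(im[k],0))
E
python3 cap.py w4 .565 .14 .115 .02
```

```text
tool_pos: [0.5651, 0.1399, 0.0708] contact_force: [-0.8, -1.6, 4.2] 
tool_pos: [0.564, 0.1398, 0.1987] contact_force: [-0.3, -0.4, -0.4] 
17.4167 [0.564  0.1398 0.1987] 574 [0.5645 0.1392 0.1148] ((565.0601806640625, 138.97242736816406), 7.872020244598389) colour [25. 31. 35.]
```

Spindle home: cap top at z = 0.115 and upright at (0.565, 0.139). Now the brown spool.

```bash
python3 -m handwheel '[[[-0.011,-0.038,0,0,0,0],[-0.011,-0.038,0,0,0,0],[-0.011,-0.038,0,0,0,0],[-0.011,-0.038,0,0,0,0],[-0.011,-0.038,0,0,0,0],[-0.011,-0.038,0,0,0,0],[-0.011,-0.038,0,0,0,0],[-0.011,-0.038,0,0,0,0],[-0.011,-0.038,0,0,0,0],[-0.0105,-0.038,0,0,0,0],[0,0,0,0,0,0],[0,0,0,0,0,0],[0,0,0,0,0,0],[0,0,0,0,0,0]]]' 0.95
python3 cap.py w5 .4545 -.2408 .055 .03
```

```text
time: 18.63
tool_pos: [0.4553, -0.2388, 0.199]
tool_rot: [-0.001, 0.161, 0.987, 0.0]
contact_force: [-0.5, 0.5, -1.3]
gripper_width: 0.949
grasp_force: 0.0
18.6333 [ 0.4553 -0.2388  0.199 ] 3137 [ 0.4523 -0.2415  0.0553] ((453.2029113769531, -241.777099609375), 25.206064224243164) colour [37. 50. 64.]
```

View pics/w5.png

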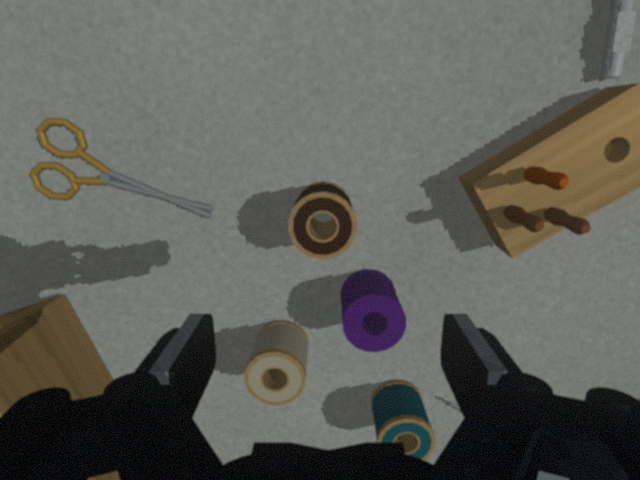

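The view shows brown at (323,223), below the gripper, with purple at (373,315) and the fingers' paths clear. I'll descend and grip.

```bash
python3 -m handwheel '[[[-0.0018,-0.0027,-0.02,0,0,0],[0,0,-0.035,0,0,0],[0,0,-0.035,0,0,0],[0,0,-0.035,0,0,0],[0,0,-0.025,0,0,0],[0,0,-0.018,0,0,0],[0,0,-0.012,0,0,0],[0,0,0,0,0,0],[0,0,0,0,0,0],[0,0,0,0,0,0]]]' 0.95
python3 -m handwheel '[[[0,0,0,0,0,0],[0,0,0,0,0,0],[0,0,0,0,0,0],[0,0,0,0,0,0],[0,0,0,0,0,0],[0,0,0,0,0,0]]]' 0
python3 -m handwheel '[[[0,0,0.01,0,0,0],[0,0,0.03,0,0,0],[0,0,0.04,0,0,0],[0,0,0.04,0,0,0],[0,0,0.03,0,0,0],[0,0,0,0,0,0],[0,0,0,0,0,0],[0,0,0,0,0,0]]]' 0
python3 cap.py w6 .4535 -.2418 .205 .03
```

```text
time: 19.52
tool_pos: [0.4549, -0.2432, 0.0218]
tool_rot: [0.001, 0.162, 0.987, -0.001]
contact_force: [0.2, -0.8, 0.6]
gripper_width: 0.95
grasp_force: 0.0
time: 20.02
tool_pos: [0.4548, -0.2437, 0.022]
tool_rot: [0.001, 0.162, 0.987, -0.001]
contact_force: [-0.7, 0.1, 6.4]
gripper_width: 0.569
grasp_force: 62.5
time: 20.68
tool_pos: [0.4529, -0.2423, 0.1694]
tool_rot: [-0.001, 0.162, 0.987, -0.0]
contact_force: [0.3, -0.0, -1.5]
gripper_width: 0.566
grasp_force: 62.3
20.6833 [ 0.4529 -0.2423  0.1694] 17299 [ 0.4493 -0.2404  0.2031] ((449.65777587890625, -240.56419372558594), 28.774188995361328) colour [23. 32. 48.]
```

Run:
```python
import cv2
im=cv2.imread("pics/w6.png"); cv2.imwrite("pics/w6c.png",cv2.resize(im[250:480,200:460],None,fx=2.5,fy=2.5))
```

```text
(no output)
```

View pics/w6c.png

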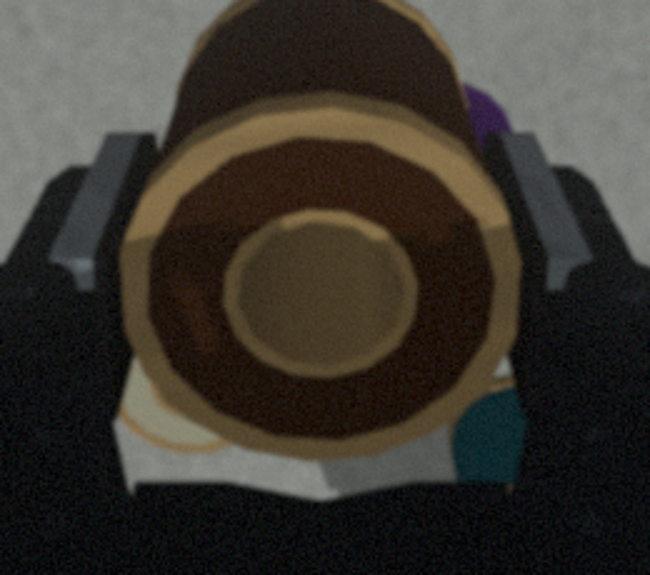

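The held spool's label disc spans crop x 150–494, y 138–438, and the bore spans x 223–417, y 210–378. I'll turn those into the spool's offset from the TCP.

Run:
```python
from h import *; import pickle
ci=pickle.load(open("w6.pkl","rb"))
X=np.array([.947,-.32,0]);Y=np.array([.32,.947,0]); t=np.array([.4529,-.2423,.1694])
for z in (.2025,.2045):
  for l,(a,b,c,d) in {"label":(150,494,138,438),"bore":(223,417,210,378)}.items():
    g=lambda x,y: atz("wrist",(200+x/2.5,250+y/2.5),z,ci)-t
    cx,cy=(a+b)/2,(c+d)/2
    p,q,r,s=g(a,cy),g(b,cy),g(cx,c),g(cx,d)
    print(z,l,"y",np.round([p@Y*1e3,q@Y*1e3],1),"x",np.round([r@X*1e3,s@X*1e3],1))
# spindle in hover w4
ci=pickle.load(open("w4.pkl","rb")); t=np.array([.564,.1398,.1987]); p=np.array([.56506,.13897,.115])-t; print("spindle rel tcp",p@X*1e3,p@Y*1e3)
```

```text
0.2025 label y [-20.   22.1] x [-23.3  19. ]
0.2025 bore y [-11.1  12.7] x [-13.9   9.9]
0.2045 label y [-19.7  21.7] x [-24.2  17.3]
0.2045 bore y [-10.9  12.4] x [-15.    8.3]
spindle rel tcp 1.2694200000000566 -0.44680999999997806
```

```bash
python3 -m handwheel '[[[0.0114,0.0381,0,0,0,0],[0.0114,0.0381,0,0,0,0],[0.0114,0.0381,0,0,0,0],[0.0114,0.0381,0,0,0,0],[0.0114,0.0381,0,0,0,0],[0.0114,0.0381,0,0,0,0],[0.0114,0.0381,0,0,0,0],[0.0114,0.0381,0,0,0,0],[0.0114,0.0381,0,0,0,0],[0.0114,0.0381,0,0,0,0],[0,0,-0.012,0,0,0],[0,0,-0.01,0,0,0],[0,0,0,0,0,0],[0,0,0,0,0,0],[0,0,0,0,0,0],[0,0,0,0,0,0]]]' 0
python3 - <<'E'
from h import *
s=state(); print(s["tool_pos"])
im,d=grab_frame("wrist"); a=cv2.resize(im[230:480,200:460],None,fx=1.5,fy=1.5)
im,d=grab_frame("scene"); b=cv2.resize(im[170:290,390:550],None,fx=2.4,fy=2.4)
im,d=grab_frame("side"); e=cv2.resize(im[250:370,210:370],None,fx=2.4,fy=2.4)
c=np.zeros((600,800,3),np.uint8); c[:375,:390]=a; c[:288,400:784]=b; c[300:588,400:784]=e; cv2.imwrite("pics/w7.png",c)
E
```

```text
time: 22.07
tool_pos: [0.5677, 0.1371, 0.1485]
tool_rot: [0.0, 0.163, 0.987, -0.0]
contact_force: [-0.4, 0.1, -0.4]
gripper_width: 0.572
grasp_force: 62.6
[0.56768209 0.13705033 0.1484719 ]
```

View pics/w7.png

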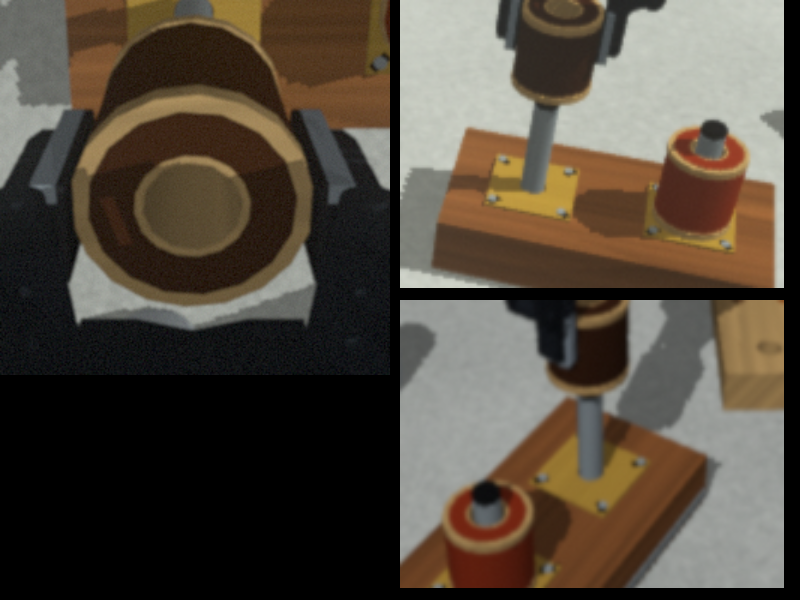

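The spool hangs just above the cap in both side crops, scene (552,95) and side (590,385). To correct the alignment, I'll compare spool and spindle centrelines numerically in both cameras.

```bash
cat > al.py <<'E'
from h import *
X=np.array([.947,-.32,0]);Y=np.array([.32,.947,0])
S=np.array([.5650,.1395])
out=[]
for cam in ["scene","side"]:
    im,d=grab_frame(cam); ci=camera_info(cam); T=np.array(ci["T"])
    def proj(p):
        q=T[:3,:3].T@(np.asarray(p)-T[:3,3]); return np.array([ci["cx"]+ci["fx"]*q[0]/-q[2], ci["cy"]-ci["fy"]*q[1]/-q[2]])
    zb=state()["tool_pos"][2]-.0205
    g=cv2.resize(im,None,fx=4,fy=4,interpolation=cv2.INTER_CUBIC)
    def mid(z,r,w):  # strongest edge pair near expected width along the row at height z
        c=proj([S[0],S[1],z]); v=int(round(c[1])); row=cv2.GaussianBlur(im[v-1:v+2].astype(np.float32),(1,1),0).mean(0)
        e=np.abs(np.gradient(row,axis=0)).sum(1); px=r*ci["fx"]/np.linalg.norm(T[:3,3]-np.array([*S,z]))
        best=None
        for cc in np.arange(c[0]-6,c[0]+6,.1):
            sc=min(np.interp(cc-px,np.arange(640),e),np.interp(cc+px,np.arange(640),e))
            if best is None or sc>best[0]: best=(sc,cc)
        return best[1]-c[0], px
    a=[mid(z,.008,6)[0] for z in (.055,.065,.075,.085,.095)]
    b=[mid(zb+h,.0245,6)[0] for h in (.015,.02,.025,.03,.035)]
    mm=1000*np.linalg.norm(T[:3,3]-np.array([*S,.1]))/ci["fx"]
    right=T[:3,0]; out.append((right[:2],(np.median(b)-np.median(a))*mm))
    print(cam,np.round(a,1),np.round(b,1),"mm/px",round(mm,2),"spool-spindle along image right",out[-1])
A=np.array([o[0] for o in out]); d=np.linalg.solve(A,[o[1] for o in out]); print("spool minus spindle world mm",d)
E
python3 al.py
```

```text
scene [-0.4 -0.4 -0.4 -0.2 -0.2] [ 0.7  0.5 -0.2 -5.2 -2. ] mm/px 1.59 spool-spindle along image right (array([0.01459585, 0.99989203]), np.float64(0.3183620504205971))
side [-0.4 -0.3 -0.6 -0.2 -0.2] [-2.5 -2.7 -2.7 -2.7 -2.8] mm/px 1.47 spool-spindle along image right (array([-0.97846998, -0.20517163]), np.float64(-3.5313863983220166))
spool minus spindle world mm [3.55320276 0.26652882]
```

```bash
sed -i 's/for h in (.*)\]/for h in (.001,.003,.005,.007,.009,.011,.013,.016)]/; s/mid(zb+h,.0245,6)/mid(zb+h,.025,6)/' al.py; python3 al.py
python3 - <<'E'
from h import *
im,d=grab_frame("scene"); P=cloud(d,camera_info("scene"))
im2,d2=grab_frame("side"); P2=cloud(d2,camera_info("side"))
def circ(q,r):
    from scipy.optimize import least_squares
    f=least_squares(lambda c:np.hypot(q[:,0]-c[0],q[:,1]-c[1])-r,[.566,.14],loss="soft_l1",f_scale=.001); return f.x.round(4),len(q)
for n,I,Q,dd in (("scene",im,P,d),("side",im2,P2,d2)):
    k=(dd>0)&(np.hypot(Q[...,0]-.566,Q[...,1]-.139)<.035)
    k1=k&(Q[...,2]>.05)&(Q[...,2]<.105); k2=k&(Q[...,2]>.132)&(Q[...,2]<.145)
    k1&=np.hypot(Q[...,0]-.566,Q[...,1]-.139)<.015
    print(n,"spindle",circ(Q[k1],.008),"spool",circ(Q[k2],.025))
E
```

```text
scene [-0.4 -0.4 -0.4 -0.2 -0.2] [-0.1 -0.1 -0.2 -0.1  0.2  0.9  1.   0.9] mm/px 1.59 spool-spindle along image right (array([0.01459585, 0.99989203]), np.float64(0.7163146134463435))
side [-0.4 -0.3 -0.6 -0.2 -0.3] [-0.8 -0.7 -0.5 -0.4 -0.8 -2.5 -2.4 -2.5] mm/px 1.47 spool-spindle along image right (array([-0.97846998, -0.20517163]), np.float64(-0.7357054996504202))
spool minus spindle world mm [0.60352361 0.70758207]
scene spindle (array([0.5657, 0.1386]), 289) spool (array([0.5655, 0.1391]), 241)
side spindle (array([0.566 , 0.1376]), 287) spool (array([0.5667, 0.1374]), 223)
```

The measurements agree that the spool is within 1 mm of the spindle axis, with 2.5 mm of play. I'll lower it while watching the force.

```bash
f(){ grep -E "tool_pos|contact" | tr '\n' ' '; echo; }
python3 -m handwheel '[[[-0.0004,-0.0003,-0.003,0,0,0],[0,0,-0.004,0,0,0],[0,0,-0.003,0,0,0],[0,0,0,0,0,0]]]' 0 | f
for i in 1 2 3 4; do python3 -m handwheel '[[[0,0,-0.0015,0,0,0],[0,0,-0.0015,0,0,0],[0,0,0,0,0,0]]]' 0 | f; done
```

```text
tool_pos: [0.5664, 0.1378, 0.1368] contact_force: [-0.4, -0.1, -1.2] 
tool_pos: [0.567, 0.1379, 0.1348] contact_force: [1.1, -0.1, -1.8] 
tool_pos: [0.567, 0.1379, 0.1318] contact_force: [-0.5, -0.5, -1.2] 
tool_pos: [0.567, 0.1379, 0.1288] contact_force: [0.7, -0.7, -1.0] 
tool_pos: [0.5669, 0.1379, 0.1258] contact_force: [0.5, 0.5, -0.7]
```

```bash
f(){ grep -E "tool_pos|contact" | tr '\n' ' '; echo; }
for i in 1 2 3 4; do python3 -m handwheel '[[[0,0,-0.003,0,0,0],[0,0,-0.003,0,0,0],[0,0,-0.003,0,0,0],[0,0,-0.003,0,0,0],[0,0,0,0,0,0]]]' 0 | f; done
for i in 1 2 3 4 ; do python3 -m handwheel '[[[0,0,-0.002,0,0,0],[0,0,0,0,0,0]]]' 0 | f; done
```

```text
tool_pos: [0.5665, 0.1378, 0.1131] contact_force: [0.4, -0.4, -1.0] 
tool_pos: [0.5666, 0.1378, 0.1012] contact_force: [0.1, -0.4, -1.5] 
tool_pos: [0.5666, 0.1378, 0.0892] contact_force: [-1.2, -0.3, -1.7] 
tool_pos: [0.5666, 0.1378, 0.0772] contact_force: [-0.5, -0.0, -1.2] 
tool_pos: [0.567, 0.1379, 0.0758] contact_force: [0.5, -0.4, -2.2] 
tool_pos: [0.5671, 0.1379, 0.0739] contact_force: [-0.2, -0.4, -1.1] 
tool_pos: [0.567, 0.1379, 0.0719] contact_force: [-0.3, 0.5, -0.8] 
tool_pos: [0.567, 0.1379, 0.0698] contact_force: [0.3, 0.4, -1.5]
```

```bash
f(){ grep -E "tool_pos|contact" | tr '\n' ' '; echo; }
for i in 1 2  ; do python3 -m handwheel '[[[0,0,-0.0015,0,0,0],[0,0,-0.001,0,0,0],[0,0,0,0,0,0]]]' 0 | f; done
for i in 1 2 3 4 ; do python3 -m handwheel '[[[0,0,-0.0006,0,0,0],[0,0,0,0,0,0]]]' 0 | f; done
```

```text
tool_pos: [0.5669, 0.1379, 0.0674] contact_force: [-0.1, -0.1, -0.0] 
tool_pos: [0.567, 0.1379, 0.0649] contact_force: [-0.1, 0.1, -1.1] 
tool_pos: [0.5671, 0.1379, 0.0645] contact_force: [-0.3, 0.5, -0.1] 
tool_pos: [0.5673, 0.1379, 0.0641] contact_force: [0.3, -0.4, -0.2] 
tool_pos: [0.5674, 0.1379, 0.064] contact_force: [-1.1, -0.5, 1.4] 
tool_pos: [0.5676, 0.1378, 0.0639] contact_force: [-3.3, -0.7, 5.2]
```

Seated at TCP z = 0.064, matching the grip offset. Releasing and rising.

```bash
python3 -m handwheel '[[[0,0,0,0,0,0],[0,0,0,0,0,0],[0,0,0,0,0,0],[0,0,0,0,0,0],[0,0,0.005,0,0,0],[0,0,0.02,0,0,0],[0,0,0.035,0,0,0],[0,0,0.04,0,0,0],[0,0,0.04,0,0,0],[0,0,0.02,0,0,0],[0,0,0,0,0,0],[0,0,0,0,0,0],[0,0,0,0,0,0],[0,0,0,0,0,0],[0,0,0,0,0,0]]]' 0.85
python3 cap.py w8 .566 .139 .115 .02; python3 cap.py w9 .566 .139 .097 .03
python3 - <<'E'
from h import *
im,_=grab_frame("scene"); im2,_=grab_frame("side"); c=np.zeros((300,800,3),np.uint8)
c[:,:390]=cv2.resize(im[170:310,380:562],(390,300)); c[:,410:800]=cv2.resize(im2[270:410,190:372],(390,300)); cv2.imwrite("pics/end.png",c)
E
```

```text
time: 28.6
tool_pos: [0.5661, 0.1378, 0.2203]
tool_rot: [-0.002, 0.162, 0.987, -0.001]
contact_force: [0.1, 0.3, 0.0]
gripper_width: 0.851
grasp_force: 0.0
28.6 [0.5661 0.1378 0.2203] 482 [0.5646 0.1391 0.1149] ((565.30078125, 139.06907653808594), 8.073051452636719) colour [24.  27.5 31. ]
28.65 [0.5663 0.1378 0.2207] 3517 [0.5645 0.1396 0.0972] ((565.8137817382812, 139.06483459472656), 25.042217254638672) colour [33. 46. 61.]
```

View pics/end.png

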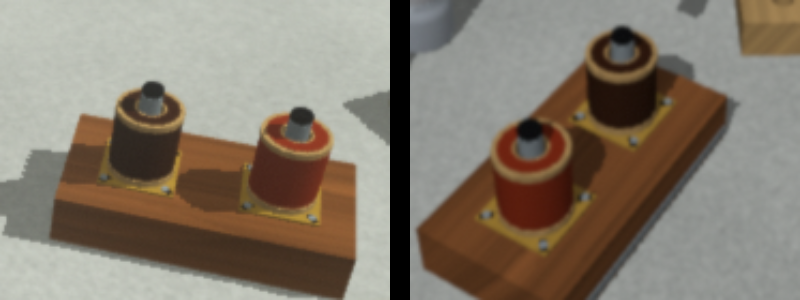

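The brown spool sits flat on its flange round the spindle, in scene crop (148,135) and side crop (622,80). Its top is at z = 0.097 and the cap at 0.115, with axes under 1 mm apart and the gripper clear.

```bash
python3 -c "
from plant import *;print(job_done())"
```

```text
the job is handed in; nothing more can be done
None
```

The spindle is home in the empty socket and the brown spool sits flat on the flange round it; the job is handed in at about 29 s, with readings staying under about 7 N during the insertion and no verdict returned.

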